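Fit the start knob on a vibrating table and hold it pressed

ROBOT

A 6-joint arm with a two-finger parallel gripper is mounted at the origin on the work surface. World frame = base frame: x ahead of the robot, y to its left, z up, the work surface at z = 0. Lengths are in m, angles in rad, forces in N, time in s.
With the tool pointing down it reaches from about 0.35 to 1 m from the base axis. Payload 7.1 kg.
Tool frame: the origin (TCP) lies midway between the tips of the shut fingers; the grasp point (between the pads) lies 19 mm behind it (arm.grip_point_offset is the distance from the TCP to the grasp point, in m); z points along the fingers, y is the direction in which the jaws open and shut (so a half turn about z gives the same grasp; the last joint's range is limited). The gripper opens to 85 mm and grips with 20 to 120 N. Pads are 22 mm wide; open, the fingers measure 114 mm over their backs; the gripper's body (76 mm by 85 mm) begins 54 mm behind the grasp point. The pads swing forward as they close: fully open they stand 13 mm farther back than shut.
Start: joints at [1.281, 0.423, 1.63, -0, 1.089, -0.019], TCP at [0.167, 0.602, 0.231] pointing down, gripper open.
Joint ranges: [-3, 3], [-0.9, 2.11], [0.09, 2.58], [-1.31, 4.45], [0.11, 2.69], [-2.54, 2.54]. Speed limits (rad/s): [2.39, 2.39, 3.01, 3.14, 3.14, 3.14].

INTERFACE

Orientations are given as a unit quaternion [w, x, y, z].
In Python, from workcell import monitor, camera, camera_params, arm gives the robot as it stands. The module is installed in compiled form; this text tells all that it offers.
- The arm moves only by the tool arm_command, never from a script. Its arguments are lists of equal length, an entry for each row: "hand": the finger opening in cm, from 0 to 8.54; "linear": the shift along the tool's x, y, z in cm, a list of three; "twist": the turn, a rotation vector about the tool's x, y, z in degrees, a list of three. A call has exactly 5 rows; each row is the pose to reach, as a shift and turn from the pose commanded when the call began, along the tool's axes at that moment; what a row does not reach only later rows make up. A row lasts 1/8 s, in which the tool goes at most 62.5 mm and 10.7 degrees, less where a joint would pass 70% of its speed; a pose out of reach is approached as far as the arm can. A call with a gripper value outside its range is refused whole. The fingers move at their own pace and stop on an object; "newtons" is the grip in N (left out, the last holds). Time passes only in rows, so rows that repeat a pose let the fingers close, or fill a call up. It gives the time, the measured TCP pose, the force and the opening at its end, in the units of the state.
- monitor.read_state(): the state, without advancing time (a new reading comes with each control period).
- camera(name): name is "side" or "top"; returns the picture (400x640x3 uint8, red, green, blue); there is no depth.
- camera_params(name): a dict with "vfov" (degrees; the focal length in pixels is half the picture's height over the tangent of half this angle, whatever the lens; pixels are square), "cx", "cy" (the principal point, pixels), "R" (3x3) and "t" (3): a world point X has camera coordinates R X + t. Camera axes: x right, y down, z forward; pixel columns grow to the right and rows downward; lengths in m; the calibration is good to about 2 mm. A picture is of the moment at which its call begins. camera_params takes no time and is no camera call.
- arm.hand_in(): hands the job in, once; it reports no verdict.
The state is a dict: "clock": time; "joint_pos": joint angles; "joint_vel": joint speeds; "joint_torque": joint torques, N m; "eef_pos": TCP position; "tool_rot": TCP orientation; "contact_force": force on the tool from outside, world axes, zero at the start; "torque": the same for the moment, N m; "width": finger opening in m.
Only numpy, scipy, OpenCV 4.12 (cv2) and the standard library are available. Lean on these libraries where they do the work, as an engineer would, in place of code of your own. Each camera call takes 0.05 s, during which the arm holds its last target.

TASK

The plaster mould is ready to be shaken free of bubbles. On the vibrating table's console slide the clear splash hood fully aside by its red tab to uncover the brass spindle, then fit the loose black knob onto the spindle, with the knob's white pointer turned the same way as the flat of the spindle, and press it all the way down. Finish while still holding the knob pressed down, and leave the mould, cup, jar and plaster cone where they stand.

Things in the scene. Friction and masses are not known exactly. Their poses are not given: they have to be found in the camera images.
- station: Blue vibrating table, fixed. Origin: centre of the console's underside, on the work surface; z up, x away from the robot, y along the console (leftwards at yaw 0; yaw within 0.3 rad). Console 150 (x) x 280 (y) x 60 mm high, flat top. Behind it a steel shaking plate, 90 to 290 mm along x, top 92 mm high. The upright spindle is at x = -10, y = -50 mm.
- hood (a joint): How far the splash hood has slid along the console's +y: 0 = over the spindle, 0.12 m = fully open (stop). It starts between 0 and 0.03, still over the spindle; slides with about 1.5 N and stays where it is left.
- hood_tab (a point): Middle of the red tab on the clear hood, 113 mm above the work surface; axes as the station's. Tab 44 mm along the station's x, 12 mm thick along its y (the sliding direction), from the hood's flat top at 100 mm up to 122 mm. Hood: clear tunnel 74 (x) x 80 mm (y), open at its y ends, centred below the tab.
- spindle_tip (a point): Centre of the top of the upright brass D-spindle, 92 mm above the work surface at rest (32 mm above the console). Diameter 14 mm, one flat 3 mm from the axis, last 2.5 mm tapered. This point's x axis points straight out of the flat, z up; it is up to 0.5 rad off the station's x. The spindle is stiff to turn (0.35 N m): turn the knob to match it.
- spindle (a joint): How far the spindle is pressed down: 0 = at rest, 0.006 m = fully down (stop). A spring pushes it back up: 5 N to start, 12 N fully down; it rises when let go.
- knob: Loose black bar knob, about 60 g. Origin: centre of its underside, on the bore's axis; z up. Blind D-bore from below, 20 mm deep, 15.5 mm wide, its flat side 3.75 mm from the axis towards +x: it fits when its x axis points as spindle_tip's x (within about 0.15 rad). A white stripe on top, from centre to one end, marks +x. Seated, its underside is 20 mm below the spindle's tip.
- knob_grip (a point): Point on the knob's axis 20 mm above its underside, axes as the knob's. Grip bar 46 mm along x, 26 mm thick along y, top 34 mm above the underside; a skirt 6 mm high reaches 22 mm to each side along y below it (grip the 26 mm above the skirt). The knob starts upright on the table, left or right of the station, pointer away from the robot within 0.8 rad.
- mould: Bystander: grey rigid mould frame with a cream relief, 150 x 190 x 35 mm, on the shaking plate. Origin: centre of its underside.
- cup: Bystander: orange cup, 72 mm across, 85 mm high, on the table on the side of the station where the knob is not. Origin: centre of its underside.
- jar: Bystander: lidded jar, 64 mm across, 90 mm high. Origin: centre of its underside.
- cone: Bystander: white plaster cone, 80 mm across, 150 mm high. Origin: centre of its underside.

How it is judged:
By the outcome, as a careful person would: the job done as asked, in the order asked, and still so for the second after the job is handed in, while the arm keeps its last pose, push and grip.
It also fails if it takes over 54 s, if anything falls off the work surface, if the arm or the gripper's body presses on something with over 40 N, if the wrist force passes 120 N, or if a joint passes its speed limit or range.

## Working session

There is one attempt and no reset: what is moved stays moved. The work goes in short steps, Python scripts to look and compute and a tool call to move; the robot and the scene stay as the last step left them, time stands still between calls to the robot, and variables do not carry over. Pictures are saved under pics/ and viewed, and the job is handed in when it is done.

Besides the shell and the picture viewer there is one more tool, called after "Call:" as name(argument=value, ...), one argument or row to a line, values as JSON. arm_command: Moves the arm, as the interface text tells. Its arguments: {"type":"object","properties":{"hand":{"type":"array","items":{"type":"number"}},"linear":{"type":"array","items":{"type":"array","items":{"type":"number"}}},"twist":{"type":"array","items":{"type":"array","items":{"type":"number"}}},"newtons":{"type":"number"}},"required":["hand","linear","twist"]}

```bash
mkdir -p pics; python3 - <<'E'
from workcell import monitor,camera,camera_params,arm
import cv2
print(monitor.read_state())
print(arm.grip_point_offset)
for n in("side","top"):
    print(n,camera_params(n)); cv2.imwrite(f"pics/{n}0.png",camera(n)[:,:,::-1])
E
```

```text
{'clock': 0.0, 'joint_pos': array([ 1.28100962e+00,  4.23865148e-01,  1.63068702e+00, -2.50972084e-06,
        1.08857477e+00, -1.89631336e-02]), 'joint_vel': array([ 1.48101755e-03,  5.63954246e-05,  1.20721476e-03,  6.06566069e-04,
       -6.51573778e-04, -3.61676253e-04]), 'joint_torque': array([-2.58711021e-03, -5.57403517e+01, -2.81733066e+01, -1.81399787e-04,
        7.51054671e-03, -1.96411668e-05]), 'eef_pos': array([0.16700281, 0.60171561, 0.23053167]), 'tool_rot': array([-1.16859683e-04,  1.34997722e-01,  9.90845612e-01, -7.58190716e-04]), 'contact_force': array([-0.44664994, -0.14571133,  0.0938076 ]), 'torque': array([ 0.02539027, -0.07282615,  0.01126803]), 'width': 0.08558675817244374}
0.0187
side {'vfov': 54.008798296843736, 'cx': 319.77546153693544, 'cy': 193.39995227967862, 'R': array([[ 0.71363779, -0.70050347, -0.00400051],
       [-0.53559196, -0.54193556, -0.64764736],
       [ 0.4515112 ,  0.46432827, -0.76192972]]), 't': array([-0.43569898,  0.35660318,  0.79368312])}
top {'vfov': 42.92083108212946, 'cx': 313.1700229779937, 'cy': 203.72689379133107, 'R': array([[ 1.62550152e-04, -9.99757871e-01, -2.20039188e-02],
       [-9.94792905e-01,  2.08090609e-03, -1.01895758e-01],
       [ 1.01916874e-01,  2.19059054e-02, -9.94551699e-01]]), 't': array([0.00667783, 0.56520316, 1.44701707])}
```

View pics/side0.png

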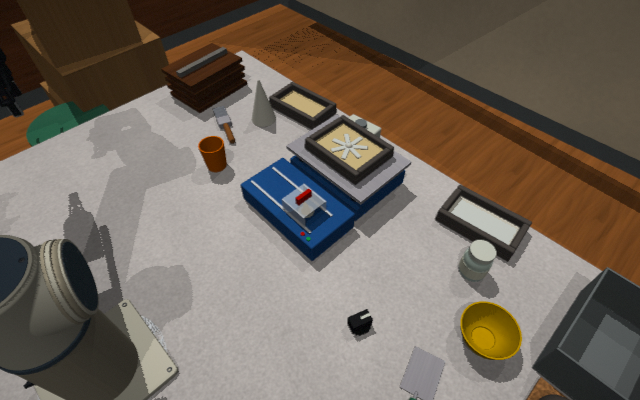

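View pics/top0.png

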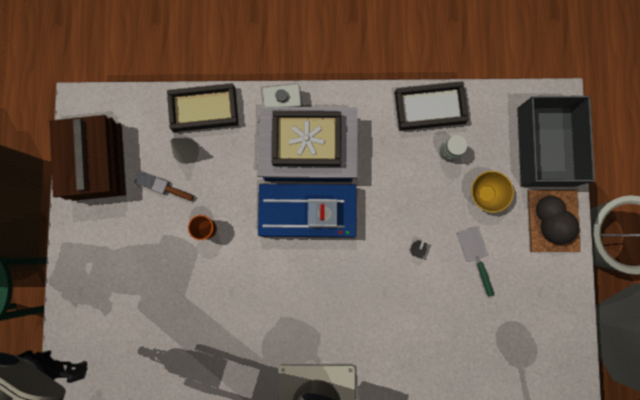

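The side view shows the console around (300,205), the red tab at (303,197), the knob at (360,322) and the cup at (212,154). In the top view the console is at (308,210), the tab at (323,213), the knob at (420,249) with its pointer up, and the cup at (201,228) on the left. I'll measure these next.

```bash
cat > h.py <<'E'
import numpy as np,cv2
from workcell import monitor,camera,camera_params,arm
def P(n):
    p=camera_params(n); f=200/np.tan(np.radians(p['vfov']/2)); return p,f
def ray(n,uv):
    p,f=P(n); d=np.array([(uv[0]-p['cx'])/f,(uv[1]-p['cy'])/f,1.]); R=np.array(p['R']); return -R.T@p['t'],R.T@d
def plane(n,uv,z):
    o,d=ray(n,uv); return o+d*(z-o[2])/d[2]
def two(u1,u2):
    o1,d1=ray('side',u1);o2,d2=ray('top',u2)
    s=np.linalg.lstsq(np.c_[d1,-d2],o2-o1,rcond=None)[0]
    a=o1+d1*s[0];b=o2+d2*s[1]; return (a+b)/2,np.linalg.norm(a-b)
def proj(n,X):
    p,f=P(n); c=np.array(p['R'])@X+p['t']; return np.array([p['cx']+f*c[0]/c[2],p['cy']+f*c[1]/c[2]])
def blobs(m,mn=6):
    k,l,s,c=cv2.connectedComponentsWithStats(m.astype(np.uint8)); return [(s[i],c[i],l==i) for i in range(1,k) if s[i][4]>=mn]
E
python3 - <<'E'
from h import *
for n in('side','top'):
    im=cv2.imread(f'pics/{n}0.png'); hsv=cv2.cvtColor(im,cv2.COLOR_BGR2HSV).astype(int); H,S,V=hsv[...,0],hsv[...,1],hsv[...,2]
    red=((H<6)|(H>174))&(S>170)&(V>90)
    for s,c,l in blobs(red): print(n,'red',s,c, plane(n,c,.122))
    blue=(H>100)&(H<125)&(S>120)
    for s,c,l in blobs(blue,500):
        print(n,'blue',s,c)
        if n=='top':
            r=cv2.minAreaRect(np.argwhere(l)[:,::-1].astype(np.float32)); print(r)
            for q in cv2.boxPoints(r): print(q,plane(n,q,.06))
    blk=(V<60)
    for s,c,l in blobs(blk,30):
        if s[4]<1500: print(n,'blk',s,c,plane(n,c,.03))
for n,(x,y,w,h),k in(('side',(235,120,190,230),3),('top',(245,170,200,100),4)):
    im=cv2.imread(f'pics/{n}0.png')[y:y+h,x:x+w]; cv2.imwrite(f'pics/{n}0c.png',cv2.resize(im,None,fx=k,fy=k,interpolation=cv2.INTER_CUBIC)[:600])
E
```

```text
side red [296 189  15  11  62] [303.11290323 194.03225806] [ 0.53588866 -0.02017068  0.122     ]
side red [301 232   4   3  10] [302.2 233.1] [ 0.45800433 -0.1010656   0.122     ]
side blue [ 241  156  164  104 5972] [308.82669123 204.23509712]
side blk [176  49  52  30 315] [201.93015873  64.27936508] [0.75049077 0.77169472 0.03      ]
side blk [269  84  67  45 926] [302.48812095 107.72354212] [0.83947926 0.31456007 0.03      ]
side blk [ 305  118   89   67 1194] [348.50335008 155.04941374] [0.78320437 0.05553948 0.03      ]
side blk [442 188  89  43 525] [487.59238095 207.72571429] [ 0.89628899 -0.33241493  0.03      ]
side blk [618 190  16  12  79] [625.05063291 196.13924051] [ 1.19126423 -0.56860932  0.03      ]
side blk [305 207  17  18  77] [312.88311688 214.66233766] [ 0.55712546 -0.02928845  0.03      ]
side blk [436 211  79  51 718] [471.40668524 234.06824513] [ 0.79375595 -0.34738096  0.03      ]
side blk [   0  238   28   64 1289] [ 11.01784329 265.11869666] [-0.04690947  0.3594543   0.03      ]
side blk [ 10 269  28  54 457] [ 25.72210066 300.99781182] [-0.05391708  0.241
[... 1531 characters left out ...]
8] [ 0.51226852 -0.87543895  0.03      ]
top blk [190 217  20  21 249] [198.24096386 227.63453815] [0.49611436 0.33942379 0.03      ]
top blk [209 221   8  18  47] [213.68085106 230.14893617] [0.48878179 0.29430343 0.03      ]
top blk [263 236  91   2 145] [307.17931034 236.51034483] [0.47020215 0.02335759 0.03      ]
top blk [603 237  37  28 580] [628.29310345 250.72586207] [ 0.42937041 -0.88699049  0.03      ]
top blk [411 241  15  16 148] [417.81081081 249.17567568] [ 0.43381896 -0.29323826  0.03      ]
top blk [292 381  48  19 707] [316.03677511 391.15983027] [ 0.03879817 -0.001984    0.03      ]
top blk [  0 392  12   8  60] [  4.45       396.68333333] [0.01856027 0.87902343 0.03      ]
```

View pics/side0c.png

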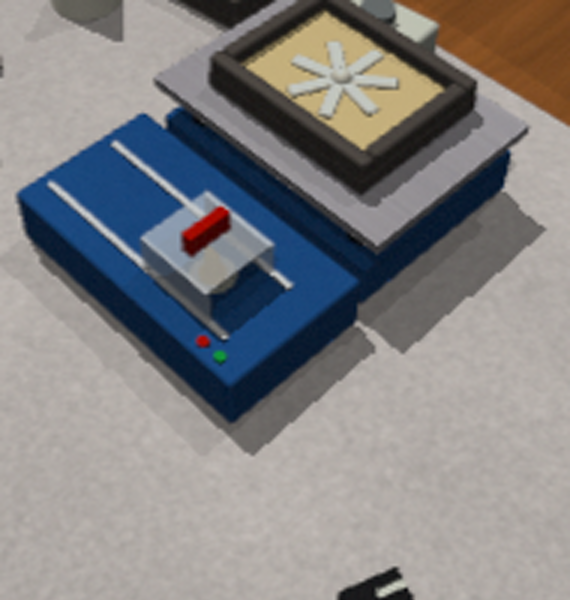

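View pics/top0c.png

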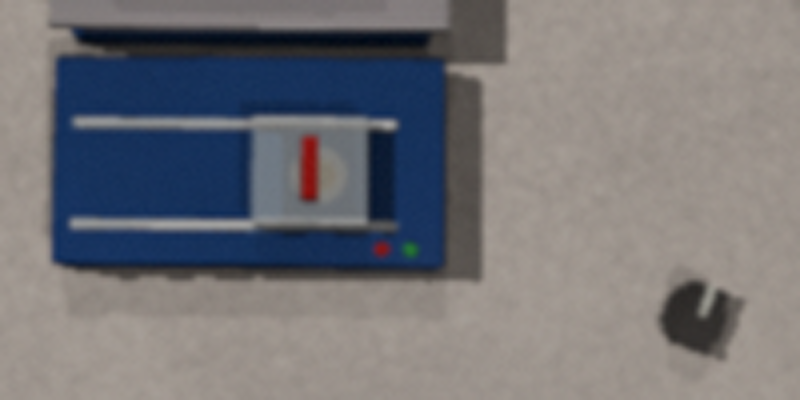

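```bash
cat >> h.py <<'E'
from scipy.spatial.transform import Rotation as Ro
def go(pos,yd):
    "yd: world angle (deg) of tool y, tool straight down"
    s=monitor.read_state(); q=s['tool_rot']; R=Ro.from_quat([q[1],q[2],q[3],q[0]])
    y=np.radians(yd); Y=np.array([np.cos(y),np.sin(y),0]);Z=np.array([0,0,-1.]);T=Ro.from_matrix(np.c_[np.cross(Y,Z),Y,Z])
    print('t',round(float(s['clock']),2),'pos',s['eef_pos'].round(4),'F',s['contact_force'].round(1),'w',round(float(s['width']),4),'j6',s['joint_pos'][5].round(2))
    print('linear cm',(R.inv().apply(np.array(pos)-s['eef_pos'])*100).round(2),'twist deg',(R.inv()*T).as_rotvec(degrees=True).round(1))
E
python3 - <<'E'
from h import *
im=cv2.imread('pics/top0.png'); hsv=cv2.cvtColor(im,cv2.COLOR_BGR2HSV).astype(int);H,S,V=hsv[...,0],hsv[...,1],hsv[...,2]
# rails bright lines in top
g=V
m=(V>140)&(S<70); sub=np.zeros_like(m); sub[196:204,262:306]=1; 
for r0,r1 in((196,204),(222,229)):
    pts=[]
    for u in range(266,304):
        col=V[r0:r1,u].astype(float); w=np.clip(col-col.min()-20,0,None); pts.append((u,(w*np.arange(r0,r1)).sum()/w.sum()))
    X=np.array([plane('top',p,.064)[:2] for p in pts]); k=np.polyfit(X[:,1],X[:,0],1); print('rail dx/dy',k, 'yaw',-np.arctan(k[0]))
# sides
for n,b,s in(('top',(405,235,35,30),18),('side',(340,300,45,45),13)):
    x,y,w,h=b; c=cv2.resize(cv2.imread(f'pics/{n}0.png')[y:y+h,x:x+w],None,fx=s,fy=s,interpolation=cv2.INTER_NEAREST); cv2.imwrite(f'pics/knob_{n}.png',c)
go((.534,-.020,.20),90)
E
```

```text
rail dx/dy [0.01367339 0.57091897] yaw -0.013672538981667322
rail dx/dy [0.01202923 0.4988234 ] yaw -0.012028650537453939
t 0.1 pos [0.167  0.6017 0.2306] F [-0.7  0.4  0.1] w 0.0853 j6 -0.02
linear cm [-51.99 -50.09   3.13] twist deg [ -0.1  -0.  -15.5]
```

View pics/knob_top.png

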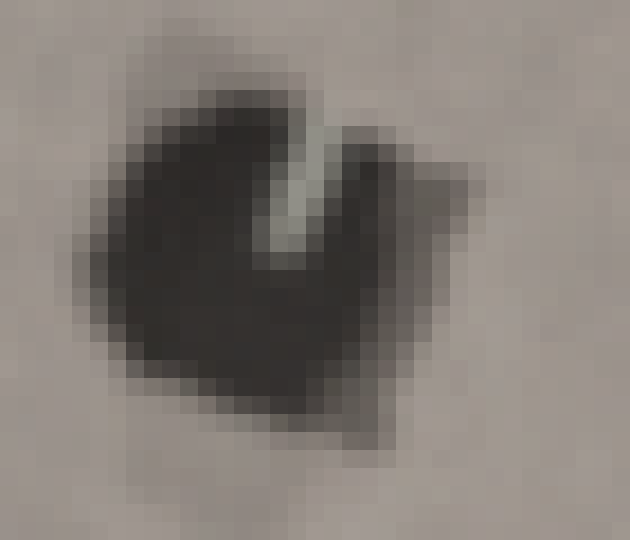

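View pics/knob_side.png

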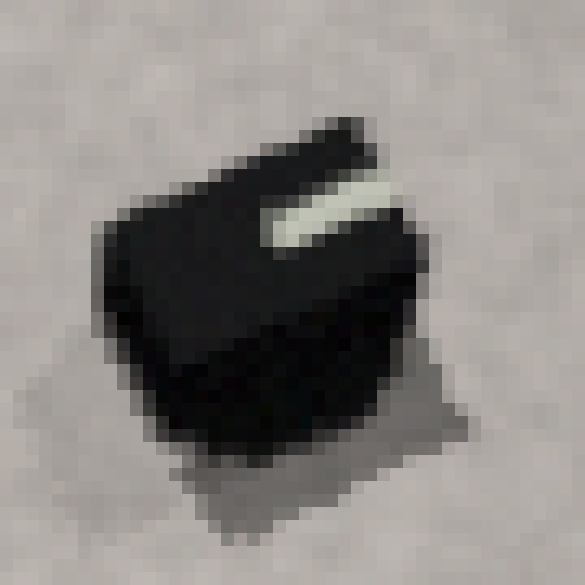

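The knob's stripe is visible in both views: top from (420,249) to (422.5,240.5), side from (361,317.5) to (369.5,313.5). I'll do the hood first.

Call:
arm_command(
  hand=[5,5,5,5,5],
  linear=[
    [-4.3,-4.2,0.2],
    [-8.6,-8.4,0.5],
    [-12.9,-12.6,0.8],
    [-17.2,-16.7,1],
    [-21.5,-20.8,1.2],
  ],
  twist=[
    [0,0,-1],
    [0,0,-2],
    [0,0,-4],
    [0,0,-5],
    [0,0,-6],
  ],
)

```text
clock: 0.72
eef_pos: [0.3192, 0.3425, 0.2192]
tool_rot: [0.0, 0.082, 0.997, -0.0]
contact_force: [0.6, -0.0, -0.9]
width: 0.05
```

```bash
python3 - <<'E'
from h import *
a=plane('top',(420.4,248.9),.034);b=plane('top',(422.6,240.6),.034);c=plane('side',(361.,317.6),.034);d=plane('side',(369.5,313.7),.034)
print(a,b,c,d, np.degrees([np.arctan2(*(b-a)[[1,0]]),np.arctan2(*(d-c)[[1,0]])]))
go((.534,-.020,.20),89.3)
E
```

```text
[ 0.43454929 -0.29987897  0.034     ] [ 0.45816506 -0.30663675  0.034     ] [ 0.43877477 -0.29918144  0.034     ] [ 0.45802259 -0.30613024  0.034     ] [-15.9687511  -19.85045139]
t 0.72 pos [0.3192 0.3425 0.2192] F [ 0.6 -0.  -0.9] w 0.05 j6 -0.61
linear cm [-27.14 -32.23   1.92] twist deg [-0.   0.  -8.8]
```

Call:
arm_command(
  hand=[4,4,4,4,4],
  linear=[
    [-4,-4.7,0.4],
    [-8,-9.4,0.8],
    [-12,-14.1,1.2],
    [-16,-18.8,1.6],
    [-20,-23.6,1.9],
  ],
  twist=[
    [0,0,-2],
    [0,0,-4],
    [0,0,-6],
    [0,0,-8],
    [0,0,-8.8],
  ],
)

```text
clock: 1.35
eef_pos: [0.4775, 0.0766, 0.2001]
tool_rot: [-0.0, 0.006, 1.0, 0.0]
contact_force: [1.0, 0.5, 1.7]
width: 0.0396
```

```bash
python3 - <<'E'
from h import *
go((.534,-.020,.15),89.3)
E
```

```text
t 1.35 pos [0.4775 0.0766 0.2001] F [1.  0.5 1.7] w 0.0396 j6 -1.42
linear cm [-5.76 -9.59  5.01] twist deg [ 0. -0.  0.]
```

Call:
arm_command(
  hand=[4,4,4,4,4],
  linear=[
    [-2.9,-4.8,1],
    [-5.7,-9.6,3],
    [-5.7,-9.6,5],
    [-5.7,-9.6,7],
    [-5.7,-9.6,8],
  ],
  twist=[
    [0,0,0],
    [0,0,0],
    [0,0,0],
    [0,0,0],
    [0,0,0],
  ],
)

```text
clock: 1.98
eef_pos: [0.5319, -0.0184, 0.119]
tool_rot: [-0.001, 0.006, 1.0, 0.0]
contact_force: [0.5, 0.5, -0.3]
width: 0.04
```

```bash
python3 - <<'E'
from h import *
go((.534,-.020,.106),89.3)
for n,(x,y,w,h),k in(('side',(235,120,150,140),4),('top',(240,160,140,100),4)):
    im=camera(n)[y:y+h,x:x+w,::-1]; cv2.imwrite(f'pics/{n}1.png',cv2.resize(im,None,fx=k,fy=k,interpolation=cv2.INTER_CUBIC))
E
```

```text
t 1.98 pos [ 0.5319 -0.0184  0.119 ] F [ 0.5  0.5 -0.3] w 0.04 j6 -1.61
linear cm [-0.22 -0.16  1.3 ] twist deg [ 0.  -0.1 -0. ]
```

View pics/side1.png

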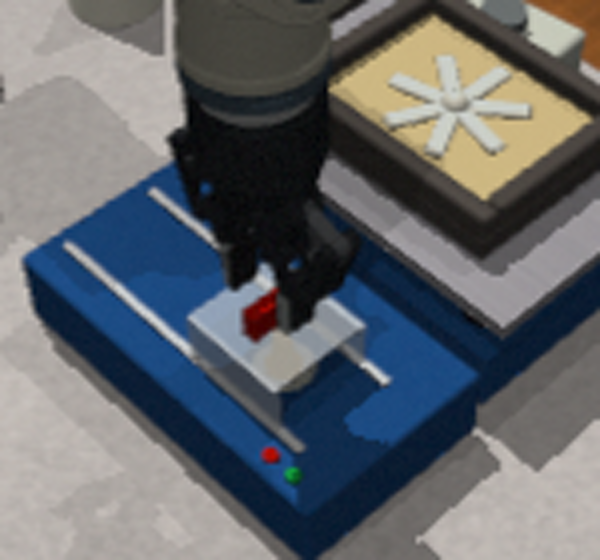

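The fingers straddle the red tab (260,315 in the crop). Next I go down and close.

Call:
arm_command(
  hand=[4,3,1,0.8,0.8],
  linear=[
    [-0.1,-0.1,0.8],
    [-0.1,-0.1,1.3],
    [-0.1,-0.1,1.3],
    [-0.1,-0.1,1.3],
    [-0.1,-0.1,1.3],
  ],
  twist=[
    [0,0,0],
    [0,0,0],
    [0,0,0],
    [0,0,0],
    [0,0,0],
  ],
  newtons=20,
)

```text
clock: 2.7
eef_pos: [0.5335, -0.0191, 0.1073]
tool_rot: [-0.0, 0.006, 1.0, 0.0]
contact_force: [0.7, 1.7, -2.1]
width: 0.011
```

Call:
arm_command(
  hand=[0.8,0.8,0.8,0.8,0.8],
  linear=[
    [0,1,0],
    [0,3,0],
    [0,5.5,0],
    [0,8,0],
    [0,9.5,0],
  ],
  twist=[
    [0,0,0],
    [0,0,0],
    [0,0,0],
    [0,0,0],
    [0,0,0],
  ],
)

```text
clock: 3.32
eef_pos: [0.5347, 0.0778, 0.1073]
tool_rot: [0.0, 0.005, 1.0, 0.0]
contact_force: [0.1, -3.2, -2.7]
width: 0.0113
```

Call:
arm_command(
  hand=[0.8,0.8,0.8,0.8,0.8],
  linear=[
    [0,0.5,0],
    [0,1,0],
    [0,1.4,0],
    [0,1.7,0],
    [0,2,0],
  ],
  twist=[
    [0,0,0],
    [0,0,0],
    [0,0,0],
    [0,0,0],
    [0,0,0],
  ],
)

```text
clock: 3.95
eef_pos: [0.5349, 0.0957, 0.1073]
tool_rot: [-0.0, 0.006, 1.0, -0.0]
contact_force: [-0.4, -2.0, -0.4]
width: 0.0115
```

Call:
arm_command(
  hand=[0.8,0.8,0.8,0.8,0.8],
  linear=[
    [0,0.2,0],
    [0,0.3,0],
    [0,0.4,0],
    [0,0.5,0],
    [0,0.5,0],
  ],
  twist=[
    [0,0,0],
    [0,0,0],
    [0,0,0],
    [0,0,0],
    [0,0,0],
  ],
)

```text
clock: 4.58
eef_pos: [0.5349, 0.0965, 0.1073]
tool_rot: [-0.001, 0.006, 1.0, -0.003]
contact_force: [-0.7, -25.7, 2.1]
width: 0.0114
```

Call:
arm_command(
  hand=[0.8,4,4,4,4],
  linear=[
    [0,-0.5,0],
    [0,-0.5,0],
    [0,-0.5,-1],
    [0,-0.5,-5],
    [0,-0.5,-9],
  ],
  twist=[
    [0,0,0],
    [0,0,0],
    [0,0,0],
    [0,0,0],
    [0,0,0],
  ],
)

```text
clock: 5.2
eef_pos: [0.5353, 0.0964, 0.199]
tool_rot: [0.0, 0.006, 1.0, 0.0]
contact_force: [0.5, -0.7, 0.7]
width: 0.04
```

```bash
python3 - <<'E'
from h import *
go((.4365,-.2995,.20),72-90)
for n,(x,y,w,h),k in(('side',(235,120,150,140),4),('top',(240,160,140,100),5)):
    im=camera(n)[:,:,::-1]; cv2.imwrite(f'pics/{n}2f.png',im); im=im[y:y+h,x:x+w];cv2.imwrite(f'pics/{n}2.png',cv2.resize(im,None,fx=k,fy=k,interpolation=cv2.INTER_CUBIC))
E
```

```text
t 5.2 pos [0.5353 0.0964 0.199 ] F [ 0.5 -0.7  0.7] w 0.04 j6 -1.4
linear cm [  9.41 -39.7   -0.12] twist deg [  0.    0.  107.3]
```

View pics/side2.png

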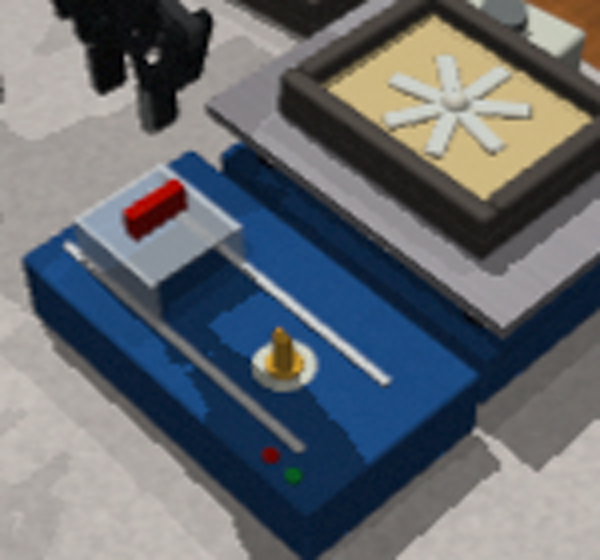

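View pics/top2.png

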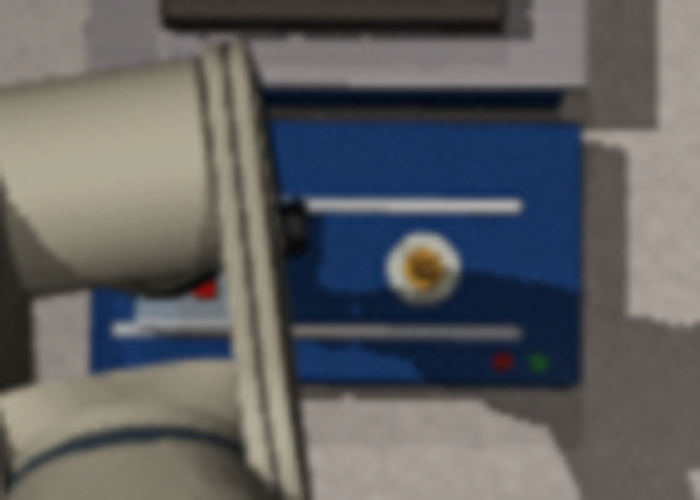

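The hood sits at the far left of the rails, and the spindle is uncovered at about (422,268) in the top crop and (283,350) in the side crop. I'll zoom in on the spindle.

```bash
python3 - <<'E'
from h import *
o=[]
for n,(x,y,w,h) in(('side',(293,195,30,30)),('top',(309,198,30,30))):
    o.append(cv2.resize(cv2.imread(f'pics/{n}2f.png')[y:y+h,x:x+w],None,fx=13,fy=13,interpolation=cv2.INTER_NEAREST))
cv2.imwrite('pics/sp2.png',np.hstack(o))
for z in(.06,.092):
  X=np.array([.5333,-.0238,z]);print(proj('side',X),proj('top',X))
im=cv2.imread('pics/top2f.png')[206:222,316:334]
hsv=cv2.cvtColor(im,cv2.COLOR_BGR2HSV);print(hsv[...,1]);print(hsv[...,2])
E
```

```text
[304.24786782 211.46726419] [323.49173613 213.79383792]
[303.79804291 203.39777233] [323.4706373  212.84410263]
[[195 192 198 200 174 127  91  74  66  78  88 110 159 189 192 195 193 195]
 [197 194 191 169  98  35   5   5   3   7   5  18  65 131 187 195 191 192]
 [194 189 168 101  27  10  15  20  21  21  15   9   9  49 130 192 195 195]
 [197 174 102  31  13  28  48  67  75  68  44  23   9  10  64 147 189 192]
 [187 121  42   8  26  58 104 139 150 135 101  56  21  11  18  80 164 195]
 [163  74  12  15  41 100 154 177 177 174 154 108  49  18   6  41 137 190]
 [147  43  10  21  58 130 179 183 184 184 177 143  78  26  11  18 113 197]
 [137  33  12  26  71 144 185 182 183 184 182 163 102  42  16  10 106 197]
 [141  40   9  23  61 139 179 184 182 181 181 169 119  54  23  10 109 195]
 [162  69   9  14  41 109 166 182 186 180 185 153  96  43  21  20 117 198]
 [176  96  19  11  27  64 126 167 178 176 158 113  66  30  14  49 152 205]
 [184 121  34  11  19  36  70 124 156 142 101  59  38  21  20 105 175 197]
 [196 173  97  28  14  25  37  67  82  68  46  28  24  12  67 162 203 192]
 [205 200 180
[... 713 characters left out ...]
157 166 165 140 108  96]
 [ 99 130 165 174 168 154 116  94  96 100 105 117 127 135 144 131 101  92]
 [101 126 163 174 167 154 121  86  84  89  89  98 105 109 113 101  77  68]
 [ 99 118 149 170 166 154 137 109  92  85  80  90  98 101  96  76  61  54]
 [ 94 106 134 161 163 156 152 145 136 119  95  95 101 101  88  67  57  51]
 [ 75  78  97 118 131 141 143 136 131 111  93  95 101  96  75  61  54  53]
 [ 56  56  63  74  93 112 116 106 103  94  89  92  94  84  65  55  54  53]
 [ 51  51  51  58  70  86  93  86  85  83  82  79  72  64  57  53  54  51]
 [ 52  52  53  52  57  64  67  65  66  65  63  60  58  55  53  54  52  54]
 [ 53  53  51  53  51  54  55  54  55  53  54  55  53  52  54  52  51  52]]
```

View pics/sp2.png

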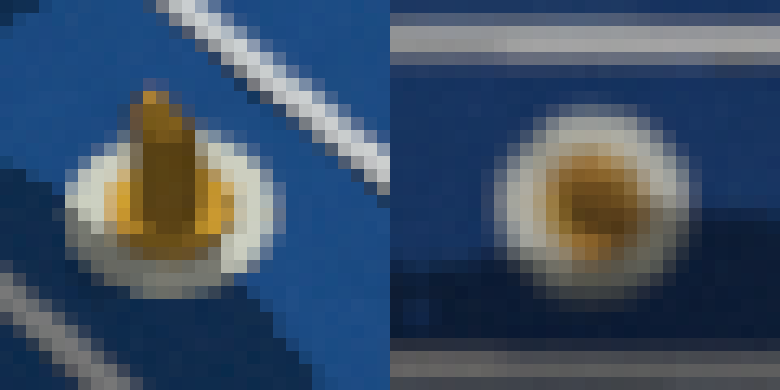

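Call:
arm_command(
  hand=[8,8,8,8,8],
  linear=[
    [1,-4,0],
    [2,-8.5,0],
    [3,-13,0],
    [4,-17.5,0],
    [5,-22,0],
  ],
  twist=[
    [0,0,10],
    [0,0,20],
    [0,0,30],
    [0,0,40],
    [0,0,50],
  ],
)

```text
clock: 5.92
eef_pos: [0.4822, -0.1246, 0.1975]
tool_rot: [0.0, 0.431, 0.903, 0.0]
contact_force: [0.0, 0.0, 0.1]
width: 0.0802
```

```bash
python3 - <<'E'
from h import *
go((.4365,-.2995,.12),-18)
E
```

```text
t 5.92 pos [ 0.4822 -0.1246  0.1975] F [0.  0.  0.1] w 0.0802 j6 -0.96
linear cm [-10.72 -14.56   7.74] twist deg [ 0.  0. 57.]
```

Call:
arm_command(
  hand=[8.5,8.5,8.5,8.5,8.5],
  linear=[
    [-2.5,-3.5,1],
    [-5,-7,2.5],
    [-7.5,-10.5,4],
    [-10,-14,6],
    [-10.7,-14.6,7.7],
  ],
  twist=[
    [0,0,10.5],
    [0,0,21],
    [0,0,31.5],
    [0,0,42],
    [0,0,52.5],
  ],
)

```text
clock: 6.55
eef_pos: [0.4367, -0.3009, 0.1197]
tool_rot: [0.0, 0.786, 0.618, 0.0]
contact_force: [-0.1, 0.8, -0.3]
width: 0.085
```

```bash
python3 - <<'E'
from h import *
go((.4365,-.2995,.008),-18)
o=[]
for n,(x,y,w,h) in(('side',(293,195,30,30)),('top',(309,198,30,30))):
    im=camera(n)[:,:,::-1]; cv2.imwrite(f'pics/{n}3f.png',im)
    o.append(cv2.resize(im[y:y+h,x:x+w],None,fx=13,fy=13,interpolation=cv2.INTER_NEAREST))
cv2.imwrite('pics/sp3.png',np.hstack(o))
E
```

```text
t 6.55 pos [ 0.4367 -0.3009  0.1197] F [-0.1  0.8 -0.3] w 0.085 j6 -0.39
linear cm [ 0.13 -0.06 11.17] twist deg [0.  0.  4.3]
```

View pics/sp3.png

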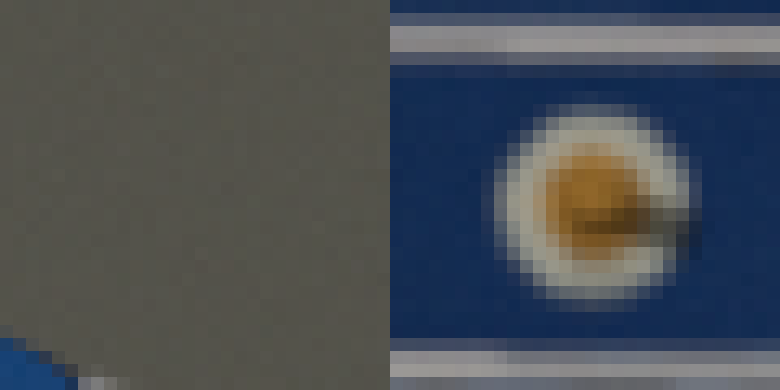

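View pics/side3f.png

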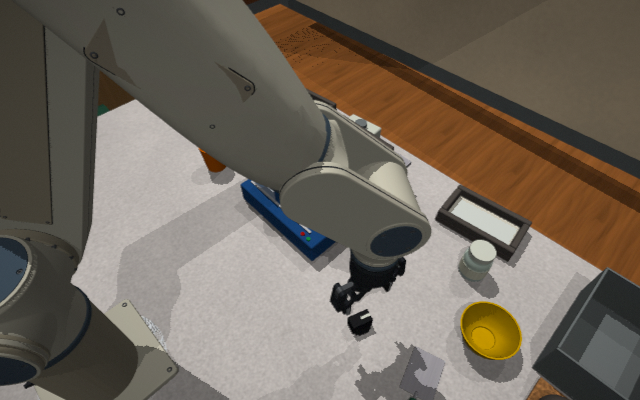

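```bash
python3 - <<'E'
from h import *
im=cv2.imread('pics/side2f.png').astype(float)[195:225,293:323]
B,R=im[...,0],im[...,2]
np.set_printoptions(linewidth=200)
print((R-B)[5:18,6:20].astype(int))
print(R[5:18,6:20].astype(int))
im=cv2.imread('pics/top3f.png').astype(int)[206:222,316:334]
print(im[...,2]-im[...,0]); print(im[...,2])
E
```

```text
[[-103 -102 -102 -103 -104 -105 -105 -104 -104 -102 -103  -57   -7   -5]
 [-104 -103 -101 -103  -98  -61  -78 -100 -102 -103 -103 -103  -68   -6]
 [-103 -103 -103 -101  -37  117   52  -66  -99 -102 -100 -100 -101  -74]
 [-104 -103 -103  -75   46   92   96   25  -68 -101 -100 -101 -101 -101]
 [-102 -100 -101  -69   41   93   94   99   21  -62  -89 -100 -102 -102]
 [-103 -102  -89  -38   23   84   90   85   71   -6  -38  -67  -89 -100]
 [ -98  -69  -40   10   35   68   68   68   64   27   15   -6  -38  -77]
 [ -61    0   11   24   38   66   70   70   68   57   22   13   12  -25]
 [  -1   12   17   80   83   68   69   69   65  110   85   31   13   13]
 [   6   11   78  143  102   66   70   67   66  111  150   96   27   12]
 [  12   11   91  158  102   66   68   67   62  110  149  106   20   11]
 [  10   12   89  152  103   70   69   69   68  124  154  123   27   11]
 [   6   10   42  126  130   90   71   70   76  140  153   67   15   10]]
[[ 27  27  28  28  27  28  27  27  28  29  27  42 119 184]
 [ 25  27  27  27  30  64  50  30  28  28  27  28  26 119]
 [ 27  27  26  27  55 169 121  4
[... 2319 characters left out ...]
140 149 144 116  53  18]
 [ 40  98 149 158 158 148 132 137 143 136 123 107 107 113 122 111  52  20]
 [ 38  95 146 158 155 145 126 115 120 112  92  81  81  84  89  78  39  20]
 [ 31  76 129 154 150 143 130 106  94  88  80  78  76  74  71  54  26  17]
 [ 26  60 113 147 154 149 138 124 120 117 117 111  99  87  72  40  21  20]
 [ 21  44  88 132 151 153 140 126 129 127 131 137 137 123  86  39  17  21]
 [ 20  26  52  97 133 151 148 136 136 136 138 144 144 121  73  30  21  18]
 [ 19  20  29  53  96 131 139 135 137 134 133 126 105  77  44  22  20  22]
 [ 17  19  20  27  49  78  93  98 104 100  92  76  53  35  19  19  18  20]
 [ 19  22  17  22  24  32  42  49  56  51  44  37  23  19  19  21  22  20]]
```

```bash
python3 - <<'E'
from h import *
a,b=plane('side',(305.44,202),.092),plane('side',(307.25,204),.092)
d=b-a; print(a,b,'normal deg',np.degrees(np.arctan2(d[1],d[0]))+90)
m=plane('side',(306.3,203),.092);print(m)
# white disc centre
im=cv2.imread('pics/top3f.png').astype(float)[205:223,315:335]
# R channel >~88 contour, upsampled
u=cv2.resize(im[...,2],None,fx=10,fy=10,interpolation=cv2.INTER_CUBIC)
c=max(cv2.findContours((u>85).astype(np.uint8),0,1)[0],key=len); e=cv2.fitEllipse(c); h=cv2.minEnclosingCircle(c)
uv=np.array([315,205])+(np.array(e[0])+.5)/10-.5; print('disc',e,uv,plane('top',uv,.0615))
D=cv2.resize(im[...,2]-im[...,0],None,fx=10,fy=10,interpolation=cv2.INTER_CUBIC)
c=max(cv2.findContours((D>58).astype(np.uint8),0,1)[0],key=len); e=cv2.fitEllipse(c)
uv=np.array([315,205])+(np.array(e[0])+.5)/10-.5; print('brass',e,uv,plane('top',uv,.07))
im=cv2.imread('pics/side2f.png').astype(float)[195:225,293:323]
E
```

```text
[ 0.53912889 -0.02340903  0.092     ] [ 0.53797913 -0.03106105  0.092     ] normal deg -8.545081798909052
[ 0.53847494 -0.0271663   0.092     ]
disc ((92.28851318359375, 85.41854858398438), (135.56753540039062, 146.61688232421875), 28.384761810302734) [323.77885132 213.09185486] [ 0.53516799 -0.02461871  0.0615    ]
brass ((93.2947006225586, 85.17044830322266), (70.78448486328125, 80.82728576660156), 11.617905616760254) [323.87947006 213.06704483] [ 0.53452465 -0.02491121  0.07      ]
```

Call:
arm_command(
  hand=[8.5,8.5,8.5,8.5,8.5],
  linear=[
    [0.1,0,3],
    [0.1,0,6],
    [0.1,0,9],
    [0.1,0,11.1],
    [0.1,0,11.1],
  ],
  twist=[
    [0,0,4.3],
    [0,0,4.3],
    [0,0,4.3],
    [0,0,4.3],
    [0,0,4.3],
  ],
)

```text
clock: 7.28
eef_pos: [0.4371, -0.2966, 0.0087]
tool_rot: [-0.001, 0.805, 0.593, -0.0]
contact_force: [0.4, -0.9, 0.3]
width: 0.0851
```

```bash
python3 - <<'E'
from h import *
go((.4365,-.2995,.008),-18)
im=camera('side')[:,:,::-1]; cv2.imwrite('pics/side4f.png',im); cv2.imwrite('pics/side4.png',cv2.resize(im[240:360,300:430],None,fx=5,fy=5,interpolation=cv2.INTER_CUBIC))
for X in((.535,-.0246,.061),(.535,-.0246,.092)): print(proj('side',np.array(X)))
E
```

```text
t 7.28 pos [ 0.4371 -0.2966  0.0087] F [ 0.4 -0.9  0.3] w 0.0851 j6 -0.32
linear cm [-0.3   0.03  0.07] twist deg [-0.1 -0.   0.7]
[304.95262628 211.02244605]
[304.53449339 203.19735622]
```

View pics/side4.png

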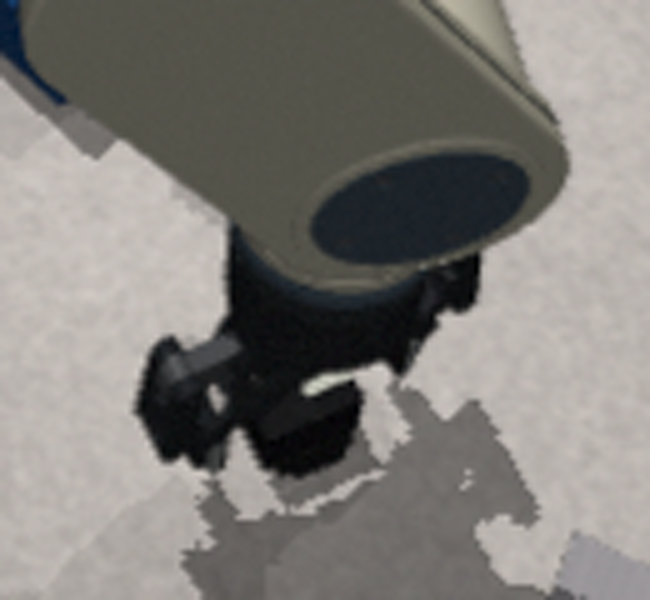

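The knob lies between the open fingers (stripe at (330,383) in the crop). I squeeze it lightly along its length to centre it, shifting -0.2 cm first.

Call:
arm_command(
  hand=[7,4.4,4.4,4.4,4.4],
  linear=[
    [-0.3,0,0.1],
    [-0.3,0,0.1],
    [-0.3,0,0.1],
    [-0.3,0,0.1],
    [-0.3,0,0.1],
  ],
  twist=[
    [0,0,0.5],
    [0,0,0.5],
    [0,0,0.5],
    [0,0,0.5],
    [0,0,0.5],
  ],
  newtons=20,
)

```text
clock: 7.95
eef_pos: [0.4369, -0.3011, 0.0093]
tool_rot: [0.001, 0.809, 0.588, 0.0]
contact_force: [0.4, 1.1, 5.1]
width: 0.0458
```

Call:
arm_command(
  hand=[6,6,6,6,6],
  linear=[
    [0,0,0],
    [0,0,-3],
    [0,0,-6],
    [0,0,-6],
    [0,0,-6],
  ],
  twist=[
    [0,0,0],
    [0,0,0],
    [0,0,-10],
    [0,0,-20],
    [0,0,-30],
  ],
)

```text
clock: 8.57
eef_pos: [0.4366, -0.3009, 0.069]
tool_rot: [0.001, 0.627, 0.779, 0.0]
contact_force: [-0.2, -0.1, 0.6]
width: 0.0597
```

Call:
arm_command(
  hand=[6,6,6,6,6],
  linear=[
    [0,0,0],
    [0,0,0],
    [0,0,0],
    [0,0,0],
    [0,0,0],
  ],
  twist=[
    [0,0,-10.5],
    [0,0,-21],
    [0,0,-31.5],
    [0,0,-42],
    [0,0,-52.5],
  ],
)

```text
clock: 9.2
eef_pos: [0.4363, -0.3007, 0.0684]
tool_rot: [0.0, 0.218, 0.976, 0.0]
contact_force: [0.6, 0.6, -0.0]
width: 0.06
```

```bash
python3 - <<'E'
from h import *
go((.4368,-.3000,.010),72)
im=camera('top')[:,:,::-1]; cv2.imwrite('pics/top5f.png',im)
im=camera('side')[:,:,::-1]; cv2.imwrite('pics/side5f.png',im); cv2.imwrite('pics/side5.png',cv2.resize(im[240:360,300:430],None,fx=5,fy=5,interpolation=cv2.INTER_CUBIC))
E
```

```text
t 9.2 pos [ 0.4363 -0.3007  0.0684] F [ 0.6  0.6 -0. ] w 0.06 j6 -1.76
linear cm [-0.01  0.08  5.84] twist deg [ 0.   0.  -7.2]
```

View pics/side5.png

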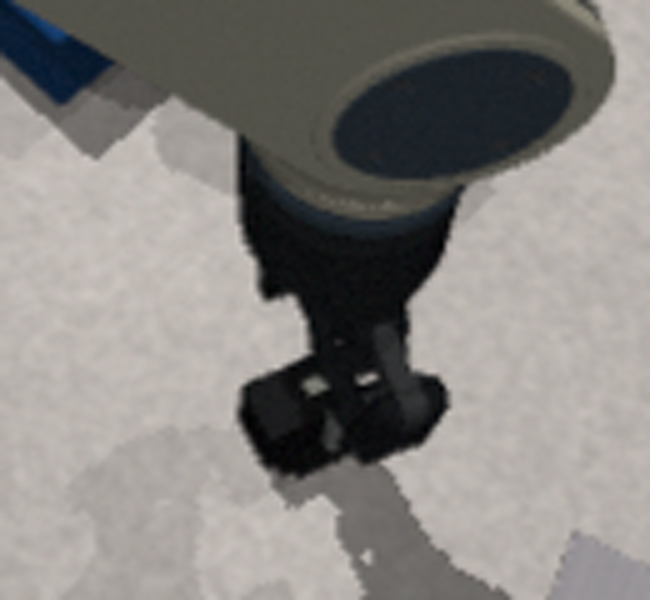

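Call:
arm_command(
  hand=[6,6,6,6,6],
  linear=[
    [-0.1,0,1.5],
    [-0.1,0,3],
    [-0.1,0,4.5],
    [-0.1,0,5.8],
    [-0.1,0,5.8],
  ],
  twist=[
    [0,0,-7.5],
    [0,0,-7.5],
    [0,0,-7.5],
    [0,0,-7.5],
    [0,0,-7.5],
  ],
)

```text
clock: 9.93
eef_pos: [0.4366, -0.3006, 0.0091]
tool_rot: [-0.001, 0.157, 0.988, 0.001]
contact_force: [-0.0, -0.8, 0.3]
width: 0.0601
```

```bash
python3 - <<'E'
from h import *
go((.4369,-.3010,.012),72)
E
```

```text
t 9.93 pos [ 0.4366 -0.3006  0.0091] F [-0.  -0.8  0.3] w 0.0601 j6 -1.88
linear cm [-0.04 -0.03 -0.29] twist deg [ 0.  -0.1 -0.1]
```

Call:
arm_command(
  hand=[4,2.4,2.4,2.4,2.4],
  linear=[
    [0,0,-0.1],
    [0,0,-0.1],
    [0,0,-0.1],
    [0,0,-0.1],
    [0,0,-0.1],
  ],
  twist=[
    [0,0,0],
    [0,0,0],
    [0,0,0],
    [0,0,0],
    [0,0,0],
  ],
  newtons=50,
)

```text
clock: 10.55
eef_pos: [0.4378, -0.3015, 0.0121]
tool_rot: [0.001, 0.157, 0.988, -0.0]
contact_force: [-0.5, 0.7, 6.2]
width: 0.0248
```

```bash
python3 - <<'E'
from h import *
go((.4369,-.3010,.16),90-8.5)
E
```

```text
t 10.55 pos [ 0.4378 -0.3015  0.0121] F [-0.5  0.7  6.2] w 0.0248 j6 -1.88
linear cm [ 8.000e-02  1.000e-02 -1.479e+01] twist deg [-0.   0.1 -9.5]
```

Call:
arm_command(
  hand=[2.4,2.4,2.4,2.4,2.4],
  linear=[
    [0,0,-2],
    [0,0,-6],
    [0,0,-11],
    [0,0,-15],
    [0,0,-15],
  ],
  twist=[
    [0,0,0],
    [0,0,-2],
    [0,0,-5],
    [0,0,-9.5],
    [0,0,-9.5],
  ],
)

```text
clock: 11.18
eef_pos: [0.4391, -0.3024, 0.1645]
tool_rot: [0.003, 0.074, 0.997, -0.002]
contact_force: [-0.2, 0.1, -1.8]
width: 0.0251
```

```bash
python3 - <<'E'
from h import *
go((.535,-.025,.160),90-8.5)
for n,(x,y,w,h) in(('side',(300,200,130,120)),('top',(270,160,170,120))):
    im=camera(n)[:,:,::-1]; cv2.imwrite(f'pics/{n}6f.png',im); cv2.imwrite(f'pics/{n}6.png',cv2.resize(im[y:y+h,x:x+w],None,fx=4.5,fy=4.5,interpolation=cv2.INTER_CUBIC))
E
```

```text
t 11.18 pos [ 0.4391 -0.3024  0.1645] F [-0.2  0.1 -1.8] w 0.0251 j6 -2.05
linear cm [-5.39 28.85  0.39] twist deg [-0.2  0.3 -0. ]
```

View pics/side6.png

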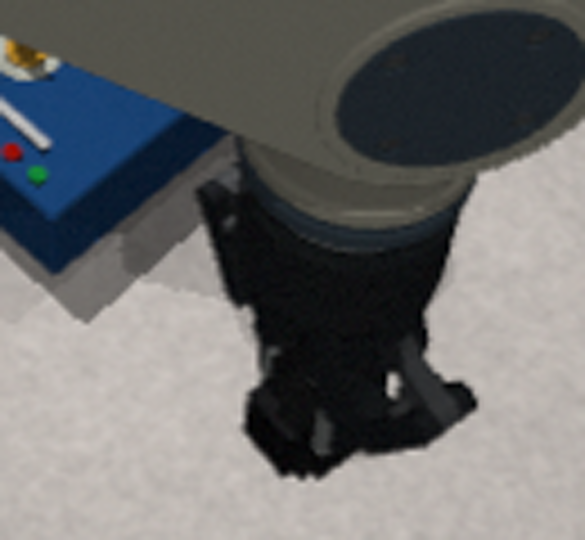

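View pics/top6.png

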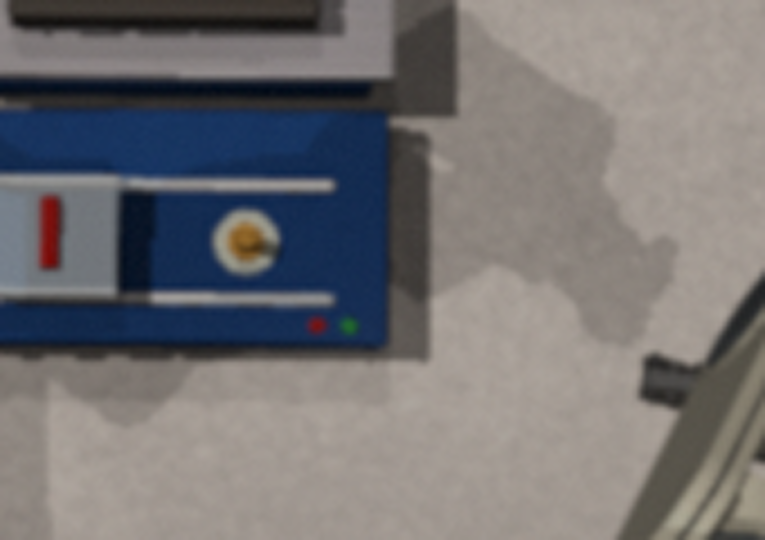

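Call:
arm_command(
  hand=[2.4,2.4,2.4,2.4,2.4],
  linear=[
    [-1,5.5,0],
    [-2.2,11.5,0.1],
    [-3.3,17.5,0.2],
    [-4.4,23.5,0.3],
    [-5.4,28.9,0.4],
  ],
  twist=[
    [0,0,0],
    [0,0,0],
    [0,0,0],
    [0,0,0],
    [-0.2,0.3,0],
  ],
)

```text
clock: 11.9
eef_pos: [0.5326, -0.0211, 0.1553]
tool_rot: [-0.004, 0.074, 0.997, 0.002]
contact_force: [0.4, -1.3, -0.8]
width: 0.0249
```

```bash
python3 - <<'E'
from h import *
go((.535,-.0242,.125),90-8.5)
for n,(x,y,w,h) in(('side',(250,110,130,130)),('top',(250,150,140,110))):
    im=camera(n)[:,:,::-1]; cv2.imwrite(f'pics/{n}7f.png',im); cv2.imwrite(f'pics/{n}7.png',cv2.resize(im[y:y+h,x:x+w],None,fx=4.5,fy=4.5,interpolation=cv2.INTER_CUBIC))
E
```

```text
t 11.9 pos [ 0.5326 -0.0211  0.1553] F [ 0.4 -1.3 -0.8] w 0.0249 j6 -1.49
linear cm [-0.31 -0.28  3.03] twist deg [ 0.2 -0.5 -0. ]
```

View pics/side7.png

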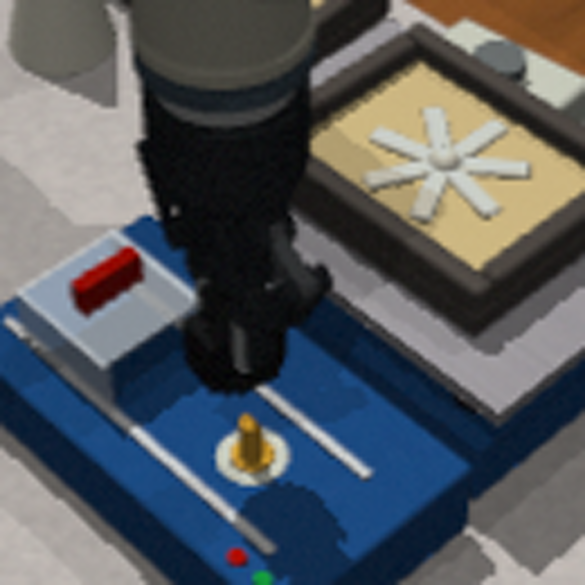

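View pics/top7.png

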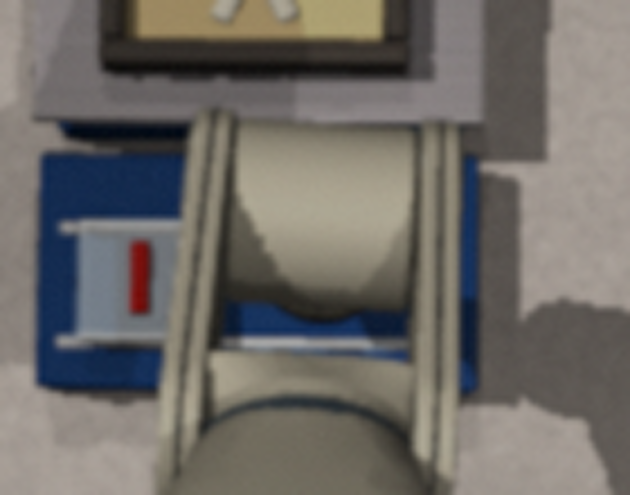

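The side view shows the spindle, lit, at crop (250,430) and the held knob just above it at (235,370). I'll refine the flat and the axis.

```bash
python3 - <<'E'
from h import *
np.set_printoptions(linewidth=200)
im=cv2.imread('pics/side7f.png').astype(int)[199:217,296:316]
print((im[...,2]-im[...,0])); print(im[...,2])
cv2.imwrite('pics/z7.png',cv2.resize(cv2.imread('pics/side7f.png')[160:222,275:330],None,fx=9,fy=9,interpolation=cv2.INTER_NEAREST))
for z in (.061,.092):print(proj('side',np.array([.535,-.0245,z])))
E
```

```text
[[-100 -102 -102  -93  -87  -88  -90  -88  -90  -88  -88  -87  -89  -48   -4   -1   -2  -24  -56  -85]
 [-102 -100  -91  -86  -87  -88  -88  -87  -90  -90  -89  -88  -89  -88  -46   -5   -1    0  -22  -53]
 [-101  -95  -90  -89  -88  -85  -89  -77  -52  -68  -85  -86  -88  -87  -86  -54   -4    1    0  -12]
 [-103 -102 -105  -94  -89  -88  -86    1  104   54  -48  -83  -88  -87  -86  -85  -58  -17   -3   -1]
 [-104 -104 -103 -101  -92  -88  -63   96  136  136   51  -55  -86  -87  -84  -87  -88  -81  -52   -7]
 [-101 -102 -103 -104 -102  -91  -57   96  145  153  109   16  -52  -76  -87  -86  -86  -88  -82  -60]
 [-100 -103 -103 -102 -100  -88  -31   38  111  121   98   71   -1  -32  -58  -76  -89  -97 -101 -101]
 [-103 -102 -101  -96  -69  -40    9   34   66   69   68   62   29   15   -3  -31  -74  -99 -102 -100]
 [-104 -103  -99  -61    0   11   25   36   68   70   67   66   58   24   12   12  -26  -78 -103 -102]
 [-105 -102  -69   -1   10   17   80   83   69   70   66   64  108   85   29   13   12  -32  -96 -103]
 [-103 -103  -25    4   11   77  144  101   66   69   67   65  113  15
[... 1605 characters left out ...]
3 205 207 132  86  89  87  84 143 195 202 203 203 151  69  27]
 [ 25  32 176 202 202 205 206 133  87  88  88  82 144 194 165 189 203 173  92  27]
 [ 30  61 178 202 201 201 198 133  89  89  86  84 159 199 183 195 202 179  95  27]
 [ 24  28 173 201 192 152 179 174 120  90  90  98 179 199 154 188 203 169  89  29]
 [ 28  27 145 193 191 153 159 183 137 111 105 115 119 109 181 204 199 124  42  27]
 [ 26  26  97 166 186 188 170 138 140 157 125 102  98 113 187 201 168  88  27  25]
 [ 28  26  24  89 165 185 189 188 190 147 114 106 117 120 177 171  95  32  28  28]
 [ 27  26  28  24  67 137 174 185 197 200 151 119 115 114  83  41  26  27  27  27]]
[304.92520337 210.99984869]
[304.50641171 203.17458019]
```

View pics/z7.png

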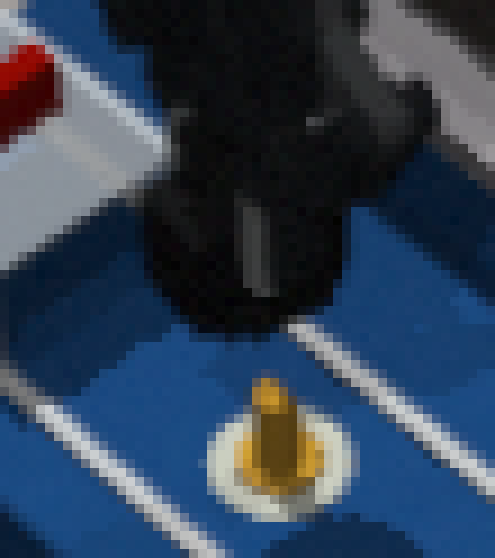

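```bash
python3 - <<'E'
from h import *
for s in(1.67,1.81):
    a,b=plane('side',(305.4,202),.092),plane('side',(305.4+s,204),.092);d=b-a;print(np.degrees(np.arctan2(d[1],d[0]))+90,(a+b)/2)
im=cv2.imread('pics/side7f.png').astype(float)[160:205,275:330]
B=im[...,0]; lo=[]
u=cv2.resize(B,None,fx=8,fy=8,interpolation=cv2.INTER_CUBIC)
# lower boundary per column
for c in range(288,317):
    x=c-275; r=None
    for y in range(15,42):
        if B[y,x]<45 and B[y+1,x]>=45: r=y+(45-B[y,x])/(B[y+1,x]-B[y,x])
    lo.append((c,None if r is None else round(160+r,1)))
print(lo)
s=monitor.read_state(); q=s['tool_rot'];R=Ro.from_quat([q[1],q[2],q[3],q[0]]).as_matrix()
t=np.linspace(0,2*np.pi,72)
for off in(.0121,):
    C=s['eef_pos']+R[:,2]*off
    pts=np.array([proj('side',C+.022*(np.cos(a)*R[:,0]+np.sin(a)*R[:,1])) for a in t])
    print(C,pts.min(0),pts.max(0)); o=np.argsort(pts[:,0])
    for c in range(292,312,3):
        near=pts[np.abs(pts[:,0]-c)<.8]; print(c,near[:,1].max().round(1))
E
```

```text
-10.627667657247898 [ 0.53836399 -0.02704731  0.092     ]
-8.542598476005637 [ 0.53848482 -0.02716668  0.092     ]
[(288, None), (289, None), (290, np.float64(187.3)), (291, np.float64(190.5)), (292, np.float64(191.8)), (293, np.float64(192.8)), (294, np.float64(194.1)), (295, np.float64(195.0)), (296, np.float64(195.7)), (297, np.float64(196.4)), (298, np.float64(196.5)), (299, np.float64(196.5)), (300, np.float64(197.1)), (301, np.float64(196.7)), (302, np.float64(196.5)), (303, np.float64(197.0)), (304, np.float64(196.7)), (305, np.float64(196.2)), (306, np.float64(195.6)), (307, np.float64(194.8)), (308, np.float64(194.3)), (309, np.float64(194.1)), (310, np.float64(193.7)), (311, np.float64(193.2)), (312, np.float64(190.7)), (313, np.float64(183.7)), (314, np.float64(182.1)), (315, np.float64(182.1)), (316, np.float64(182.3))]
[ 0.53377529 -0.01887905  0.14329043] [292.31754124 181.34461444] [311.15339371 195.52512337]
292 190.9
295 193.9
298 195.1
301 195.5
304 195.4
307 194.4
310 192.2
```

```bash
python3 - <<'E'
from h import *
go((.536,-.0245,.118),80.5)
E
```

```text
t 12.0 pos [ 0.5339 -0.0189  0.1554] F [ 0.1 -1.2 -0.9] w 0.0248 j6 -1.49
linear cm [-0.32 -0.54  3.73] twist deg [ 0.2 -0.4  1.2]
```

Call:
arm_command(
  hand=[2.4,2.4,2.4,2.4,2.4],
  linear=[
    [-0.3,-0.5,1.5],
    [-0.3,-0.5,3],
    [-0.3,-0.5,3.7],
    [-0.3,-0.5,3.7],
    [-0.3,-0.5,3.7],
  ],
  twist=[
    [0.2,-0.4,1.2],
    [0.2,-0.4,1.2],
    [0.2,-0.4,1.2],
    [0.2,-0.4,1.2],
    [0.2,-0.4,1.2],
  ],
)

```text
clock: 12.62
eef_pos: [0.5358, -0.0288, 0.1205]
tool_rot: [0.001, 0.085, 0.996, -0.0]
contact_force: [-0.8, -0.5, -0.4]
width: 0.0251
```

```bash
python3 - <<'E'
from h import *
go((.536,-.0245,.1),80.5)
im=camera('side')[:,:,::-1]; cv2.imwrite('pics/side8f.png',im)
cv2.imwrite('pics/z8.png',cv2.resize(im[160:222,275:330],None,fx=9,fy=9,interpolation=cv2.INTER_NEAREST))
print(monitor.read_state()['eef_pos'])
E
```

```text
t 12.62 pos [ 0.5358 -0.0288  0.1205] F [-0.8 -0.5 -0.4] w 0.0251 j6 -1.48
linear cm [0.06 0.43 2.05] twist deg [ 0.   0.1 -0.2]
[ 0.53592205 -0.02876647  0.12070733]
```

View pics/z8.png

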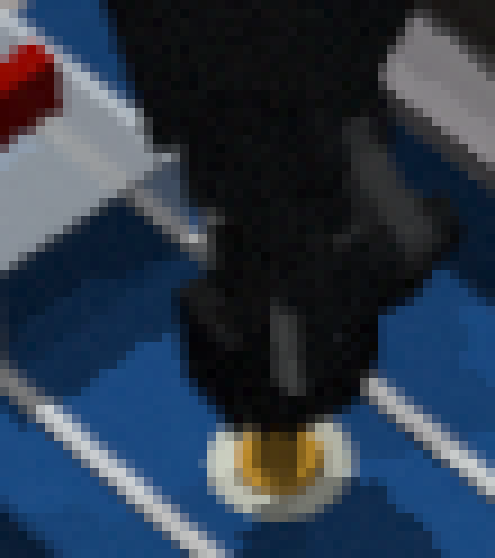

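Call:
arm_command(
  hand=[2.4,2.4,2.4,2.4,2.4],
  linear=[
    [0,0.4,0.5],
    [0,0.4,1],
    [0,0.4,1],
    [0,0.4,1],
    [0,0.4,1],
  ],
  twist=[
    [0,0,0],
    [0,0,0],
    [0,0,0],
    [0,0,0],
    [0,0,0],
  ],
)

```text
clock: 13.3
eef_pos: [0.5364, -0.0247, 0.1104]
tool_rot: [0.001, 0.085, 0.996, -0.0]
contact_force: [-0.1, 0.1, -1.3]
width: 0.025
```

```bash
python3 - <<'E'
from h import *
go((.536,-.0245,.1),80.5)
im=camera('side')[:,:,::-1]; cv2.imwrite('pics/side9f.png',im)
cv2.imwrite('pics/z9.png',cv2.resize(im[160:222,275:330],None,fx=9,fy=9,interpolation=cv2.INTER_NEAREST))
s=monitor.read_state();print(s['eef_pos'])
# knob skirt lower arc
B=im[...,0].astype(float);
for r in range(188,212,2):
    row=B[r,280:330]; k=np.where(row<35)[0]; print(r, 280+k.min() if len(k) else None, 280+k.max() if len(k) else None)
C=s['eef_pos']-[0,0,.0121]; t=np.linspace(0,2*np.pi,72)
p=np.array([proj('side',C+.022*np.array([np.cos(a),np.sin(a),0])) for a in t]);print(p.min(0),p.max(0),proj('side',C))
E
```

```text
t 13.3 pos [ 0.5364 -0.0247  0.1104] F [-0.1  0.1 -1.3] w 0.025 j6 -1.47
linear cm [0.04 0.01 1.04] twist deg [-0.   0.1 -0.2]
[ 0.53636691 -0.02463866  0.11039896]
188 298 324
190 298 322
192 297 320
194 294 319
196 294 315
198 295 315
200 295 315
202 295 314
204 297 313
206 298 311
208 300 308
210 303 309
[295.77394741 194.318768  ] [313.95972971 208.40854533] [304.87103078 201.26066398]
```

View pics/z9.png

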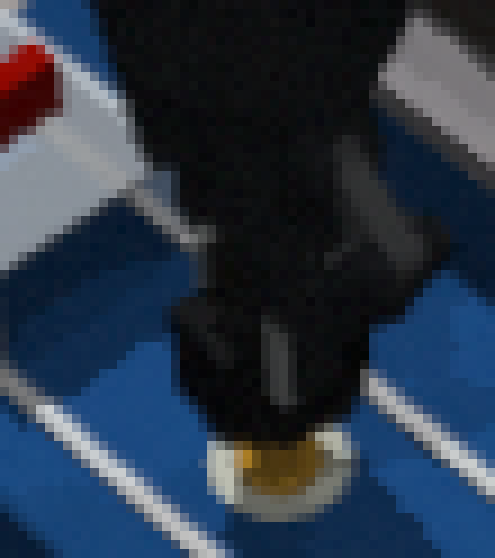

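Call:
arm_command(
  hand=[2.4,2.4,2.4,2.4,2.4],
  linear=[
    [0,0,0.3],
    [0,0,0.5],
    [0,0,0.7],
    [0,0,0.8],
    [0,0,0.8],
  ],
  twist=[
    [0,0,0],
    [0,0,0],
    [0,0,0],
    [0,0,0],
    [0,0,0],
  ],
)

```text
clock: 13.98
eef_pos: [0.5364, -0.0246, 0.1022]
tool_rot: [0.001, 0.085, 0.996, -0.0]
contact_force: [0.1, -0.1, -0.9]
width: 0.0251
```

Call:
arm_command(
  hand=[2.4,2.4,2.4,2.4,2.4],
  linear=[
    [0,0,0.1],
    [0,0,0.2],
    [0,0,0.3],
    [0,0,0.4],
    [0,0,0.4],
  ],
  twist=[
    [0,0,0],
    [0,0,0],
    [0,0,0],
    [0,0,0],
    [0,0,0],
  ],
)

```text
clock: 14.6
eef_pos: [0.5368, -0.0247, 0.0984]
tool_rot: [0.001, 0.085, 0.996, -0.0]
contact_force: [4.3, -0.6, -1.5]
width: 0.0251
```

Call:
arm_command(
  hand=[2.4,2.4,2.4,2.4,2.4],
  linear=[
    [-0.1,0,0],
    [-0.1,0,0.1],
    [-0.1,0,0.3],
    [-0.1,0,0.4],
    [-0.1,0,0.5],
  ],
  twist=[
    [0,0,0],
    [0,0,0],
    [0,0,0],
    [0,0,0],
    [0,0,0],
  ],
)

```text
clock: 15.22
eef_pos: [0.5372, -0.0248, 0.0931]
tool_rot: [0.001, 0.085, 0.996, -0.0]
contact_force: [2.0, -0.2, -0.7]
width: 0.0249
```

Call:
arm_command(
  hand=[2.4,2.4,2.4,2.4,2.4],
  linear=[
    [-0.05,0,0.2],
    [-0.05,0,0.4],
    [-0.05,0,0.6],
    [-0.05,0,0.7],
    [-0.05,0,0.8],
  ],
  twist=[
    [0,0,0],
    [0,0,0],
    [0,0,0],
    [0,0,0],
    [0,0,0],
  ],
)

```text
clock: 15.85
eef_pos: [0.5377, -0.0249, 0.0852]
tool_rot: [0.001, 0.085, 0.996, -0.0]
contact_force: [0.3, -0.3, -1.1]
width: 0.0248
```

```bash
python3 - <<'E'
from h import *
go((.536,-.0245,.08),80.5); print(monitor.read_state()['torque'])
E
```

```text
t 15.85 pos [ 0.5377 -0.0249  0.0852] F [ 0.3 -0.3 -1.1] w 0.0248 j6 -1.47
linear cm [0.17 0.01 0.52] twist deg [-0.   0.1 -0.2]
[ 0.03272639  0.00306129 -0.0035182 ]
```

Call:
arm_command(
  hand=[2.4,2.4,2.4,2.4,2.4],
  linear=[
    [0,0,0],
    [0,0,0.1],
    [0,0,0.2],
    [0,0,0.3],
    [0,0,0.4],
  ],
  twist=[
    [0,0,0],
    [0,0,0],
    [0,0,0],
    [0,0,0],
    [0,0,0],
  ],
  newtons=80,
)

```text
clock: 16.48
eef_pos: [0.538, -0.0249, 0.0816]
tool_rot: [0.001, 0.085, 0.996, -0.0]
contact_force: [-1.9, -0.8, 6.6]
width: 0.0248
```

Call:
arm_command(
  hand=[2.4,2.4,2.4,2.4,2.4],
  linear=[
    [0,0,0.1],
    [0,0,0.2],
    [0,0,0.2],
    [0,0,0.2],
    [0,0,0.2],
  ],
  twist=[
    [0,0,0],
    [0,0,0],
    [0,0,0],
    [0,0,0],
    [0,0,0],
  ],
)

```text
clock: 17.1
eef_pos: [0.538, -0.0249, 0.0799]
tool_rot: [0.001, 0.085, 0.996, -0.0]
contact_force: [-2.8, 0.6, 8.7]
width: 0.0249
```

Call:
arm_command(
  hand=[2.4,2.4,2.4,2.4,2.4],
  linear=[
    [0.05,0,0.1],
    [0.05,0,0.2],
    [0.05,0,0.2],
    [0.05,0,0.2],
    [0.05,0,0.2],
  ],
  twist=[
    [0,0,0],
    [0,0,0],
    [0,0,0],
    [0,0,0],
    [0,0,0],
  ],
)

```text
clock: 17.73
eef_pos: [0.538, -0.0249, 0.0782]
tool_rot: [0.002, 0.085, 0.996, -0.0]
contact_force: [-2.5, 0.1, 9.9]
width: 0.0249
```

Call:
arm_command(
  hand=[2.4,2.4,2.4,2.4,2.4],
  linear=[
    [0,0,0.1],
    [0,0,0.1],
    [0,0,0.1],
    [0,0,0.1],
    [0,0,0.1],
  ],
  twist=[
    [0,0,0],
    [0,0,0],
    [0,0,0],
    [0,0,0],
    [0,0,0],
  ],
)

```text
clock: 18.35
eef_pos: [0.5381, -0.0249, 0.0777]
tool_rot: [0.002, 0.085, 0.996, -0.0]
contact_force: [-4.3, 1.0, 15.5]
width: 0.0253
```

Call:
arm_command(
  hand=[2.4,2.4,2.4,2.4,2.4],
  linear=[
    [0.05,0,0.1],
    [0.05,0,0.1],
    [0.05,0,0.1],
    [0.05,0,0.1],
    [0.05,0,0.1],
  ],
  twist=[
    [0,0,0],
    [0,0,0],
    [0,0,0],
    [0,0,0],
    [0,0,0],
  ],
)

```text
clock: 18.98
eef_pos: [0.5381, -0.0249, 0.0776]
tool_rot: [0.002, 0.085, 0.996, -0.0]
contact_force: [-4.5, -0.3, 23.6]
width: 0.0253
```

```bash
python3 - <<'E'
from h import *
for n,(x,y,w,h) in(('side',(230,100,170,150)),('top',(250,150,140,110))):
    im=camera(n)[:,:,::-1]; cv2.imwrite(f'pics/{n}10.png',cv2.resize(im[y:y+h,x:x+w],None,fx=4,fy=4,interpolation=cv2.INTER_CUBIC))
go((.536,-.0245,.08),80.5)
E
```

```text
t 19.07 pos [ 0.5382 -0.0249  0.0776] F [-4.8  0.4 24.6] w 0.0252 j6 -1.47
linear cm [ 0.22  0.   -0.25] twist deg [ 0.   0.3 -0.2]
```

View pics/side10.png

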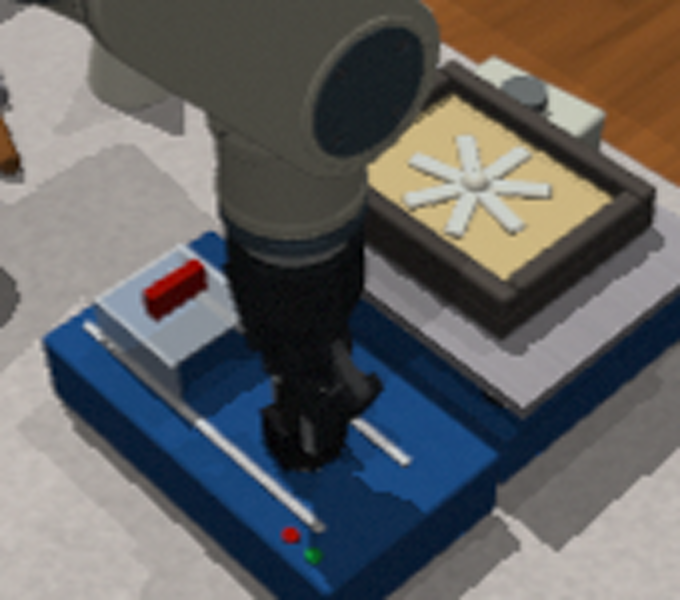

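View pics/top10.png

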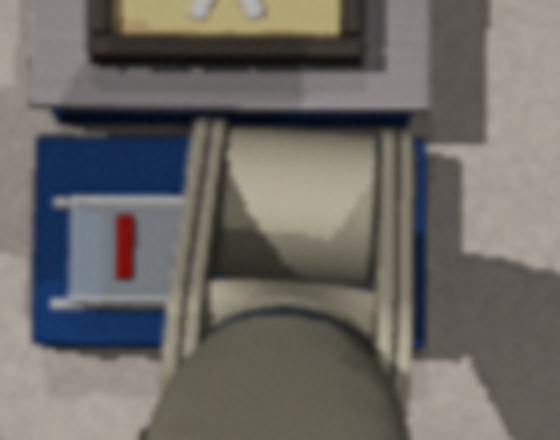

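```bash
python3 - <<'E'
from h import *
def tab(n,im):
    d=im[...,2].astype(float)-np.maximum(im[...,0],im[...,1]); m=blobs(d>50,25)
    s,c,l=max(m,key=lambda q:q[0][4]); k=cv2.dilate(l.astype(np.uint8),np.ones((5,5)))*np.clip(d-15,0,None)
    v,u=np.indices(d.shape); c=((u*k).sum()/k.sum(),(v*k).sum()/k.sum()); return plane(n,c,.118)
for n in('top','side'):
    print(n,[tab(n,im)[:2].round(4) for im in(cv2.imread(f'pics/{n}0.png'),cv2.imread(f'pics/{n}7f.png'),camera(n)[:,:,::-1])])
print(monitor.read_state()['contact_force'])
E
```

```text
top [array([0.4923, 0.3082]), array([0.4846, 0.3027]), array([0.4918, 0.3099])]
side [array([ 0.8566, -0.0347]), array([ 0.9002, -0.1606]), array([ 0.903 , -0.1632])]
[-4.5361226  -0.44663646 24.08973545]
```

Those blobs were the orange cup and other objects, so I'll restrict the search to the console.

```bash
python3 - <<'E'
from h import *
def tab(n,im):
    d=im[...,2].astype(float)-np.maximum(im[...,0],im[...,1]); 
    msk=np.zeros(d.shape); x0,y0,x1,y1=(265,200,332,226) if n=='top' else (250,160,318,207); msk[y0:y1,x0:x1]=1
    hsv=cv2.cvtColor(im,cv2.COLOR_BGR2HSV); H=hsv[...,0].astype(int)
    m=blobs((d*msk>60)&((H<8)|(H>172)),10)
    s,c,l=max(m,key=lambda q:q[0][4]); k=cv2.dilate(l.astype(np.uint8),np.ones((3,3)))*np.clip(d-15,0,None)
    v,u=np.indices(d.shape); c=((u*k).sum()/k.sum(),(v*k).sum()/k.sum()); return plane(n,c,.118)
for n in('top','side'):
    print(n,[tab(n,im)[:2].round(4) for im in(cv2.imread(f'pics/{n}0.png'),cv2.imread(f'pics/{n}7f.png'),camera(n)[:,:,::-1])])
print(monitor.read_state()['contact_force'])
E
```

```text
top [array([ 0.5349, -0.0197]), array([0.5359, 0.0933]), array([0.5359, 0.0933])]
side [array([ 0.5363, -0.0189]), array([0.5389, 0.0947]), array([0.5389, 0.0947])]
[-4.26229376  0.20970214 24.17311372]
```

```bash
python3 - <<'E'
from workcell import arm,monitor
print(arm.hand_in()); s=monitor.read_state(); print(s['clock'],s['eef_pos'],s['contact_force'],s['width'])
E
```

```text
the job is handed in; nothing more can be done
None
the job is handed in; nothing more can be done
```

The job is handed in: the hood is slid open, and the knob is on the spindle and held pressed down. I handed it in at about 19 s of the 54 s allowed.

- **Hood:** I slid it by its red tab until it hit the stop, where the arm felt about 25 N. The arm travelled 115.6 mm, which fits a start about 4 mm open. The cameras put the tab's travel at 113.0 and 113.7 mm. The hood may have shifted back up to about a millimetre as I let go, so I did not confirm its position to better than 2 mm.
- **Knob:** I centred it by squeezing it end to end, then gripped it across the bar. I turned it to the measured direction of the flat, about -9.5° from straight ahead. It slid down over the spindle with almost no vertical force and only a small sideways force, which I corrected, so the pointer matches the flat.
- **Press:** The spring force rose from about 7 to 10 N. It then jumped to 24 N over the last 0.1 mm, which means the spindle is on its stop. The knob's underside is at about 65.5 mm against 66 mm expected. It is still gripped at 80 N and held there.
- **Other objects:** The mould looks unmoved in the last pictures, and the arm never came near the cup, jar or cone. I did not measure any of the four afterwards.
- **Disagreement between checks:** The spindle's position from the two cameras differed by about 2 mm. The fitted position was about 3 mm farther away from the robot (x) than the top camera's estimate.

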